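Hang the chip guard door on the bench lathe

ROBOT

A 7-joint arm with a two-finger parallel gripper is mounted at the origin on the work surface. World frame = base frame: x ahead of the robot, y to its left, z up, the work surface at z = 0. Lengths are in m, angles in rad, forces in N, time in s.
With the tool pointing down it reaches from about 0.4 to 0.85 m from the base axis. Payload 4.5 kg.
Tool frame: the origin (TCP) lies between the finger pads; the fingertips stand 11 mm ahead of it and the grasp point (between the pads) lies 8 mm behind it (r.nose_length is the distance from the TCP to the fingertips, in m); z points along the fingers, y is the line along which they close (so a half turn about z gives the same grasp; the last joint's range is limited). The gripper opens to 88 mm and grips with 3 to 60 N. Pads are 18 mm wide; open, the fingers measure 123 mm over their backs; the gripper's body (75 mm by 187 mm) begins 45 mm behind the grasp point.
Start: joints at [-1.071, 0.689, -0.195, 1.565, 0.157, 0.902, -0.215], TCP at [0.281, 0.558, 0.25] pointing down, gripper open.
Joint ranges: [-3.01, 3.01], [-0.46, 2.08], [-1.47, 1.51], [0.13, 2.56], [-1, 4.14], [0.04, 2.09], [-2.66, 2.66]. Speed limits (rad/s): [2.57, 2.57, 3.14, 3.14, 3.14, 3.14, 3.14].

INTERFACE

Orientations are given as a unit quaternion [x, y, z, w].
In Python, from plant import get_state, snapshot, camera_model, r gives the robot as it stands.
- The arm moves only by the shell command python3 -m inch 'ROWS' [FORCE]. ROWS is text: rows parted by semicolons, each of 7 numbers parted by spaces: the opening, from -1 (shut) to 1 (fully open), then the shift along the tool's x, y, z in m, then the turn, a rotation vector about the tool's x, y, z in rad. A call has 1 to 20 rows; each row shifts and turns the commanded pose from where the row before left it, along the tool's axes as they then stand; what a row does not reach is not made up. A row lasts 1/12 s, in which the tool goes at most 41.7 mm and 7.16 degrees, less where a joint would pass 70% of its speed; a pose out of reach is approached as far as the arm can. A call is refused whole if a number of a shift passes 0.0417 or a number of a turn 0.125, either way. A call with a gripper value outside its range is refused whole. The fingers move at their own pace and stop on an object; FORCE is the grip in N (left out, the last holds). Time passes only in rows, so rows that do not move let the fingers close. It gives the time, the measured TCP pose, the force, the opening and the grip force at its end, in the units of the state.
- get_state(): the state, without advancing time (a new reading comes with each control period).
- snapshot(name): name is "scene" or "top"; returns (picture, depth): 384x512x3 uint8, red, green, blue; 384x512 float32, m along the optical axis (not along the pixel's ray), 0 where there is no reading.
- camera_model(name): a dict with "intrinsics" (3x3 intrinsics, pixels), "view" (4x4, takes a point from world to camera coordinates). Camera axes: x right, y down, z forward; pixel columns grow to the right and rows downward; lengths in m; the calibration is good to about 2 mm. A picture is of the moment at which its call begins. camera_model takes no time and is no camera call.
- r.finish_job(): hands the job in; it is judged then, once.
The state is a dict: "clock": time; "q": joint angles; "qd": joint speeds; "joint_torque": joint torques, N m; "tool_pos": TCP position; "eef_rot": TCP orientation; "contact_force": force on the tool from outside, world axes, zero at the start; "moment": the same for the moment, N m; "opening": opening from 0.0 (shut) to 1.0 (fully open); "finger_force": force on a finger pad.
Only numpy, scipy, OpenCV 4.12 (cv2) and the standard library are available. Lean on these libraries where they do the work, as an engineer would, in place of code of your own. Each camera call takes 0.05 s, during which the arm holds its last target. There are 200 camera calls.

TASK

Take the yellow-framed guard door out of its wooden stand and hang it on the little bench lathe: lower its two hinge knuckles onto the two upright hinge pins together until both are fully home, then let go of it. It may hang at any swing angle, open or shut. Leave the plain grey cover standing in its own stand.

Things in the scene. Friction and masses are not known exactly. Their poses are not given: they have to be found in the camera images.
- guard_door: Guard door: yellow frame, clear window, 120 long x 10 thick x 120 mm high, 0.35 kg. Origin: on its knuckle axis, level with the lower edge; z up, x along the panel (from 20 to 140 mm), y across. Knuckles: steel rings about z, at z = 0-20 and 95-115 mm, bore 17 flaring to 29 mm in the lowest 8 mm, outside 36 mm. Starts upright, knuckle edge to the robot (x within 25 deg of world x).
- door_grip (a point): Centre of the top face of the door's black grip tab, 145 mm above the door's origin, x = 75, y = 0 in its frame (over the centre of mass). Tab 50 long x 14 thick x 25 mm high; pinch it from above across the 14 mm. The door stands in a fixed wooden stand: 12 mm slab, 13 mm slot between cheeks 42 mm high over the table; lift it 40 mm or more straight up to clear.
- lathe: Green bench lathe, fixed. Origin: on the common axis of its two upright pins, at table level; x along the bed (within 20 deg of world x), y to the open side, z up. Red hinge post at x = -11 to 11, y = -41 to -63 mm, 165 mm high, with two arms, each a 36 mm round ledge bearing a pin. Lathe behind it: y below -70, x -80 to 260 mm, under 145 mm high. Door may point along lathe x or out to +y.
- pin_foot (a point): Foot of the lower pin on its ledge, 40 mm over the table; the hung door's origin rests here (sagging about 5 deg). Pins 9 mm thick, 24 high, top 8 mm tapered, at 40-64 and 135-159 mm over the table. The upper arm (underside at 129 mm) overhangs: bring the door in level from lathe +y, upright, its origin 70 to 105 mm over the table (85 best), until over the pins, then straight down.
- blank_cover: Bystander: plain grey cover panel, same size and black tab, no knuckles, no window, upright in an identical stand about 20 cm from the door's; which of the two is nearer the lathe varies. Origin: middle of its lower edge, x along the panel, z up; its top is 157 mm above the table, so carry the door over or around it. Leave it where it is.
Things that resemble listed ones, but are neither listed nor needed, are in the scene too. There is more than one size of the guard_door; the job needs the smallest.

How it is judged:
At the end, for the whole second after the job is handed in: The door hangs released and at rest on both pins: its knuckle axis within 12 mm of the pin axis, its origin 34 to 50 mm above the lathe's origin (40 = fully home), upright within 0.2 rad (11 degrees), at any swing angle; the grey cover still upright in its stand, within 25 mm of where it was (horizontal distance between guard_door and lathe below 0.012 m and z of guard_door in the frame of lathe between 0.034 and 0.05 m and angle between each of guard_door, blank_cover's own z axis and vertical below 0.2 rad and linear speed of guard_door below 0.05 m/s and angular speed of guard_door below 0.3 rad/s and distance of blank_cover from where it was at the start of the episode below 0.025 m); the robot touches nothing.
It fails at once if the grey cover is pulled from its stand or shifted by more than 40 mm (distance of blank_cover from where it was at the start of the episode above 0.04 m).
It also fails if it takes over 42 s, if anything falls off the work surface, if the arm or the gripper's body presses on something with over 40 N, if the wrist force passes 120 N, or if a joint passes its speed limit or range.

## Working session

There is one attempt and no reset: what is moved stays moved. The work goes in short steps, Python scripts to look and compute and a shell command to move; the robot and the scene stay as the last step left them, time stands still between calls to the robot, and variables do not carry over. Pictures are saved under pics/ and viewed, at most 10 in all, crops included, and the job is handed in when it is done.

```bash
ls; mkdir -p pics; cat > h.py <<'E'
import numpy as np, cv2
from plant import get_state, snapshot, camera_model, r
def cloud(name):
    im,d=snapshot(name); m=camera_model(name); K=np.array(m["intrinsics"]); V=np.array(m["view"])
    v,u=np.indices(d.shape)
    c=np.stack([(u-K[0,2])/K[0,0]*d,(v-K[1,2])/K[1,1]*d,d],-1)
    W=(c-V[:3,3])@V[:3,:3]
    W[d==0]=np.nan
    return im,d,W
E
python3 - <<'E'
from h import *
for n in("top","scene"):
    im,d,W=cloud(n); np.savez(n+"0.npz",im=im,W=W)
    cv2.imwrite(f"pics/{n}0.png",im[:,:,::-1])
    m=camera_model(n);V=np.array(m["view"]); print(n,-V[:3,:3].T@V[:3,3])
print(get_state())
E
```

```text
pics
top [0.32560197 0.06683598 1.09733994]
scene [ 1.17932412 -0.54664949  0.72391254]
{'clock': 0.1, 'q': array([-1.07122973,  0.68991445, -0.19451221,  1.5662367 ,  0.15732698,
        0.90249373, -0.21512455]), 'qd': array([-0.00012363, -0.00134688,  0.00027843, -0.00236118,  0.00030988,
       -0.00037542, -0.00036059]), 'joint_torque': array([-2.25396710e-03, -5.28498495e+01, -1.27142821e+00, -1.53838098e+01,
       -5.25957718e-02,  1.95940411e-03,  6.10590814e-05]), 'tool_pos': array([0.28049353, 0.55791019, 0.24898196]), 'eef_rot': array([ 2.30753696e-01,  9.73011841e-01, -8.20781650e-04, -1.20364623e-04]), 'contact_force': array([-0.57046263,  0.18927694, -0.16914656]), 'moment': array([0.00637473, 0.01994423, 0.04833308]), 'finger_force': 0.0, 'opening': 0.9987302384178265}
```

View pics/top0.png

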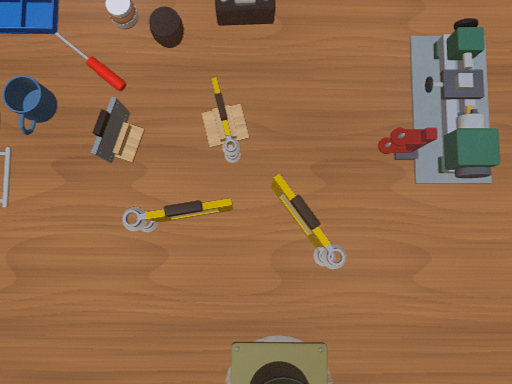

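View pics/scene0.png

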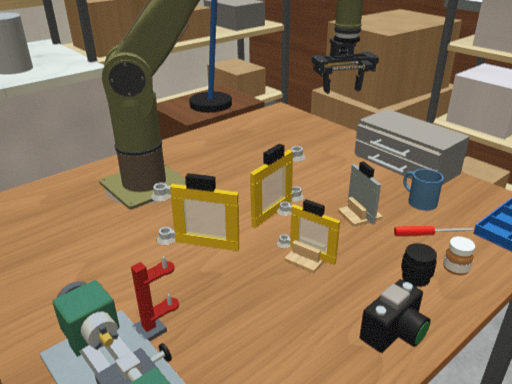

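Top view, candidates for the door: yellow doors at (223,115) in a wooden stand, (185,210) and (305,215), both free-standing and larger. The grey cover is at (115,130) and the lathe pins are near (390-400,140). I choose (223,115), the smallest and the one in the stand. Next: a close crop and the measurements.

```bash
python3 - <<'E'
from h import *
z=np.load("top0.npz");im,W=z["im"],z["W"]
a=cv2.resize(im[65:175,190:265],None,fx=5,fy=5,interpolation=cv2.INTER_NEAREST)
b=cv2.resize(im[95:175,365:450],None,fx=5,fy=5,interpolation=cv2.INTER_NEAREST)
H=max(a.shape[0],b.shape[0]); p=lambda x:np.pad(x,((0,H-x.shape[0]),(0,0),(0,0)))
cv2.imwrite("pics/crop1.png",np.hstack([p(a),p(b)])[:,:,::-1])
hsv=cv2.cvtColor(im,cv2.COLOR_RGB2HSV)
def rep(nm,m):
    P=W[m&np.isfinite(W[...,2])]; 
    if len(P)<3: print(nm,len(P));return
    xy=P[:,:2].astype(np.float32); rc=cv2.minAreaRect(xy)
    e=np.linalg.svd(xy-xy.mean(0),full_matrices=False)[2][0]
    print(nm,len(P),"mean",P.mean(0).round(4),"rect",np.round(rc[0],4),np.round(rc[1],4),"dir",e.round(4),"z",np.percentile(P[:,2],[2,50,98]).round(3))
def box(x0,y0,x1,y1):
    m=np.zeros(im.shape[:2],bool); m[y0:y1,x0:x1]=1; return m
for nm,bx in dict(door=box(195,70,260,170),big1=box(110,190,240,240),big2=box(265,170,350,270),cov=box(85,90,150,165)).items():
    yel=(hsv[...,0]>20)&(hsv[...,0]<32)&(hsv[...,1]>200)&bx
    blk=(hsv[...,2]<60)&bx
    zz=W[...,2]
    rep(nm+" yellow",yel); rep(nm+" yeltop",yel&(zz>.115)); rep(nm+" tabtop",blk&(zz>.135))
    gr=(hsv[...,1]<60)&(hsv[...,2]>100)&bx
    rep(nm+" ring",gr&(zz>.1)); 
bx=box(365,110,445,170)
red=((hsv[...,0]<8)|(hsv[...,0]>172))&(hsv[...,1]>150)&bx
rep("red",red)
zz=W[...,2]
for lo,hi in((.02,.05),(.05,.07),(.12,.138),(.138,.162),(.162,.18)): rep(f"red {lo}",red&(zz>lo)&(zz<hi)); rep(f"grey {lo}",(hsv[...,1]<90)&bx&(zz>lo)&(zz<hi))
base=box(400,30,500,190)&(zz>0.004)&(hsv[...,1]<80); rep("bed",base)
E
```

```text
door yellow 138 mean [0.5905 0.1269 0.1301] rect [0.6065 0.131 ] [0.1594 0.0087] dir [-0.9673 -0.2534] z [0.095 0.133 0.137]
door yeltop 135 mean [0.5887 0.1263 0.133 ] rect [0.5872 0.126 ] [0.1194 0.0087] dir [-0.9683 -0.2498] z [0.129 0.133 0.137]
door tabtop 8 mean [0.5586 0.118  0.1439] rect [0.5583 0.119 ] [0.001  0.0104] dir [-0.1255  0.9921] z [0.139 0.142 0.153]
door ring 185 mean [0.5089 0.1054 0.1187] rect [0.5102 0.105 ] [0.0337 0.0343] dir [-0.9772 -0.2125] z [0.107 0.116 0.131]
big1 yellow 510 mean [0.3788 0.1804 0.1332] rect [0.3807 0.1814] [0.0137 0.1621] dir [ 0.1832 -0.9831] z [0.021 0.164 0.169]
big1 yeltop 385 mean [0.3809 0.1753 0.1629] rect [0.3806 0.1814] [0.0137 0.1621] dir [ 0.1767 -0.9843] z [0.135 0.165 0.169]
big1 tabtop 56 mean [0.3722 0.1838 0.1928] rect [0.3735 0.1854] [0.0137 0.0662] dir [ 0.2277 -0.9737] z [0.178 0.196 0.201]
big1 ring 331 mean [0.3607 0.2849 0.1475] rect [0.3617 0.2872] [0.0446 0.0485] dir [-0.9957  0.0928] z [0.132 0.142 0.163]
big2 yellow 598 mean [ 0.3826 -0.0267  0.1249] rect [ 0.3802 -0.0318] [0.1625 0.013 ] dir [-0.8037 -0.595 ]
[... 1493 characters left out ...]
2584] [0.0664 0.0062] dir [-0.1618 -0.9868] z [0.129 0.136 0.136]
red 0.138 103 mean [ 0.5284 -0.2584  0.1451] rect [ 0.53   -0.2506] [0.032  0.0751] dir [-0.0964 -0.9953] z [0.138 0.14  0.162]
grey 0.138 25 mean [ 0.5286 -0.2272  0.1511] rect [ 0.5286 -0.2275] [0.0073 0.0055] dir [-0.7732 -0.6341] z [0.139 0.153 0.161]
red 0.162 112 mean [ 0.53   -0.2796  0.1658] rect [ 0.5304 -0.28  ] [0.0206 0.0212] dir [-0.983   0.1838] z [0.162 0.166 0.169]
grey 0.162 11 mean [ 0.5303 -0.291   0.166 ] rect [ 0.5306 -0.2907] [0.0024 0.0204] dir [-0.9995  0.0319] z [0.163 0.166 0.17 ]
bed 9256 mean [ 0.6127 -0.3576  0.0504] rect [ 0.6201 -0.3482] [0.2443 0.3384] dir [-1.     -0.0017] z [0.009 0.021 0.134]
```

View pics/crop1.png

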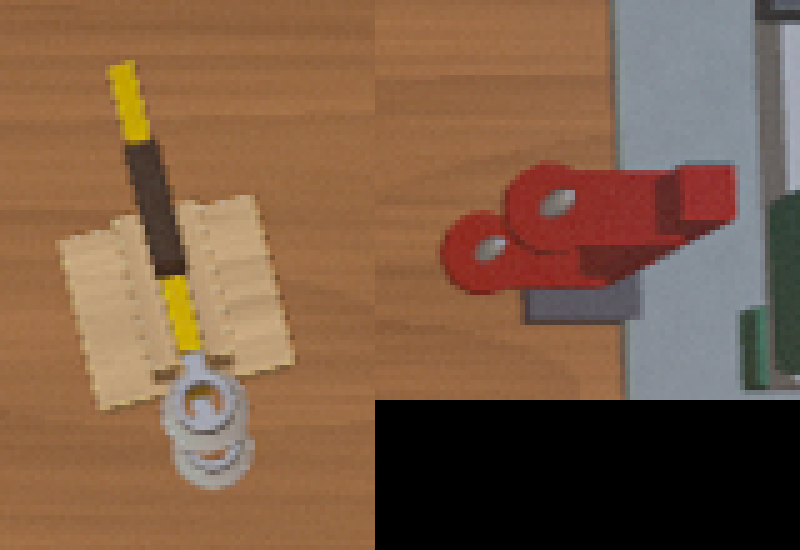

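The crop confirms the choice. The chosen door's panel is 119 mm long with its top at 0.133, while the others are 162 mm long with tops at 0.165. It sits in the stand, with its knuckle ring at crop (205,402). The pins are visible at crop (557,203) and (490,248). Next I'll refine the pin position and work out the approach.

```bash
cat >> h.py <<'E'
from scipy.spatial.transform import Rotation as R
def ray(name,u,v,z):
    m=camera_model(name);K=np.array(m["intrinsics"]);V=np.array(m["view"])
    c=-V[:3,:3].T@V[:3,3]; d=V[:3,:3].T@np.linalg.inv(K)@[u,v,1]
    return c+d*(z-c[2])/d[2]
def togo(target,yaw):  # tool y at angle yaw; prints turn about tool z and shift in tool frame (now / after turn)
    s=get_state(); M=R.from_quat(s["eef_rot"]).as_matrix(); cy=np.arctan2(M[1,1],M[0,1])
    t=-(yaw-cy); d=np.array(target)-s["tool_pos"]
    M2=M@R.from_rotvec([0,0,t]).as_matrix()
    print("pos",s["tool_pos"].round(4),"tilt",M[:,2].round(4),"yaw",np.degrees(cy).round(2),"turn",t.round(4),"now",(M.T@d).round(4),"after",(M2.T@d).round(4))
E
python3 - <<'E'
from h import *
for n,bx in(("top",(375,120,412,160)),("scene",(135,255,185,325))):
    z=np.load(n+"0.npz");im,W=z["im"],z["W"]; x0,y0,x1,y1=bx
    hsv=cv2.cvtColor(im,cv2.COLOR_RGB2HSV); m=np.zeros(im.shape[:2],np.uint8)
    g=((hsv[...,1]<100)&(hsv[...,2]>90)); m[y0:y1,x0:x1]=g[y0:y1,x0:x1]
    k,l,s,c=cv2.connectedComponentsWithStats(m)
    for i in range(1,k):
        if s[i,4]<5: continue
        P=W[l==i]; P=P[np.isfinite(P[:,2])]
        print(n,s[i],c[i].round(1),"zmed",np.nanmedian(P[:,2]).round(3),"mean",P.mean(0).round(4), "ray up z.147",ray(n,*c[i],.147).round(4),"lo z.052",ray(n,*c[i],.052).round(4))
# ledge edge fits from top
z=np.load("top0.npz");im,W=z["im"],z["W"];hsv=cv2.cvtColor(im,cv2.COLOR_RGB2HSV)
red=((hsv[...,0]<8)|(hsv[...,0]>172))&(hsv[...,1]>120)
for lo,hi in((.128,.145),(.033,.048)):
    P=W[red&(W[...,2]>lo)&(W[...,2]<hi)]; P=P[np.abs(P[:,0]-.53)<.06]; print(lo,"ymax",np.percentile(P[:,1],99.5).round(4),[ (y,P[np.abs(P[:,1]-y)<.003][:,0].min().round(4),P[np.abs(P[:,1]-y)<.003][:,0].max().round(4)) for y in(-.215,-.222,-.229,-.236)])
togo([.5823,.1248,.25],np.radians(104.5))
E
```

```text
top [398 133   7   5  28] [401.1 135. ] zmed 0.153 mean [ 0.5291 -0.2272  0.1494] ray up z.147 [ 0.5296 -0.228   0.147 ] lo z.052 [ 0.55   -0.2574  0.052 ]
top [385 142   6   5  21] [387.5 144.2] zmed 0.057 mean [ 0.529  -0.227   0.0549] ray up z.147 [ 0.5111 -0.2011  0.147 ] lo z.052 [ 0.5296 -0.2279  0.052 ]
top [396 153  16   6  80] [403.7 155.1] zmed 0.013 mean [ 0.5132 -0.2744  0.0132] ray up z.147 [ 0.49   -0.2322  0.147 ] lo z.052 [ 0.5065 -0.2621  0.052 ]
scene [162 256   5  12  49] [163.8 262.1] zmed 0.147 mean [ 0.5104 -0.2202  0.1335] ray up z.147 [ 0.526  -0.2279  0.147 ] lo z.052 [ 0.4185 -0.1754  0.052 ]
scene [167 293   5  12  44] [168.8 299.1] zmed 0.052 mean [ 0.5229 -0.2265  0.049 ] ray up z.147 [ 0.6183 -0.273   0.147 ] lo z.052 [ 0.526  -0.2279  0.052 ]
scene [155 318   9   7  35] [158.4 322. ] zmed 0.013 mean [ 0.5312 -0.2599  0.0142] ray up z.147 [ 0.6525 -0.3136  0.147 ] lo z.052 [ 0.5657 -0.2752  0.052 ]
scene [135 321   7   4  19] [138.1 322.9] zmed 0.013 mean [ 0.5045 -0.291   0.0117] ray up z.147 [ 0.6328 -0.3396  0.147 ] lo z.052 [ 0.5428 -0.3055  0.052 ]
0.128 ymax 0.1344 [(-0.215, np.float64(0.5181), np.float64(0.5429)), (-0.222, np.float64(0.5129), np.float64(0.5459)), (-0.229, np.float64(0.5119), np.float64(0.5487)), (-0.236, np.float64(0.5127), np.float64(0.5466))]
0.033 ymax -0.2121 [(-0.215, np.float64(0.5169), np.float64(0.5432)), (-0.222, np.float64(0.513), np.float64(0.5457)), (-0.229, np.float64(0.5121), np.float64(0.5482)), (-0.236, np.float64(0.5145), np.float64(0.5454))]
pos [0.2805 0.5579 0.249 ] tilt [-6.0e-04 -1.5e-03 -1.0e+00] yaw 63.32 turn -0.7188 now [-0.4642 -0.2515 -0.0005] after [-0.1838 -0.4949 -0.0005]
```

```bash
python3 -m inch '1 0 0 0 0 0 -0.12;1 0 0 0 0 0 -0.12;1 0 0 0 0 0 -0.12;1 0 0 0 0 0 -0.12;1 0 0 0 0 0 -0.12;1 0 0 0 0 0 -0.12;1 -0.009 -0.025 0 0 0 0;1 -0.009 -0.025 0 0 0 0;1 -0.009 -0.025 0 0 0 0;1 -0.009 -0.025 0 0 0 0;1 -0.009 -0.025 0 0 0 0;1 -0.009 -0.025 0 0 0 0;1 -0.009 -0.025 0 0 0 0;1 -0.009 -0.025 0 0 0 0;1 -0.009 -0.025 0 0 0 0;1 -0.009 -0.025 0 0 0 0;1 -0.009 -0.025 0 0 0 0;1 -0.009 -0.025 0 0 0 0;1 0 0 0 0 0 0'
python3 -c "
from h import *
togo([.5823,.1248,.25],np.radians(104.5))"
```

```text
clock: 1.68
tool_pos: [0.4644, 0.2886, 0.2489]
eef_rot: [-0.122, 0.992, -0.003, 0.0]
contact_force: [0.6, -0.7, -0.5]
opening: 1.002
finger_force: 0.0
pos [0.4644 0.2886 0.2489] tilt [ 0.0011 -0.0056 -1.    ] yaw 104.04 turn -0.0079 now [-7.460e-02 -1.875e-01 -1.000e-04] after [-7.320e-02 -1.881e-01 -1.000e-04]
```

```bash
python3 -m inch '1 -0.009 -0.0235 0 0 0 -0.008;1 -0.009 -0.0235 0 0 0 0;1 -0.009 -0.0235 0 0 0 0;1 -0.009 -0.0235 0 0 0 0;1 -0.009 -0.0235 0 0 0 0;1 -0.009 -0.0235 0 0 0 0;1 -0.009 -0.0235 0 0 0 0;1 -0.009 -0.0235 0 0 0 0;1 0 0 0 0 0 0;1 0 0 0 0 0 0;1 0 0 0 0 0 0'
python3 -c "
from h import *
togo([.5823,.1248,.137],np.radians(104.5))"
```

```text
clock: 2.6
tool_pos: [0.578, 0.1333, 0.2495]
eef_rot: [-0.131, 0.991, 0.001, -0.0]
contact_force: [0.6, 0.6, -0.2]
opening: 0.999
finger_force: 0.0
pos [0.578  0.1333 0.2495] tilt [-0.001  0.001 -1.   ] yaw 105.08 turn 0.0102 now [-0.002  -0.0095  0.1125] after [-0.0021 -0.0095  0.1125]
```

```bash
python3 -m inch '1 -0.002 -0.0095 0 0 0 0.01;1 0 0 0.02 0 0 0;1 0 0 0.02 0 0 0;1 0 0 0.02 0 0 0;1 0 0 0.015 0 0 0;1 0 0 0.015 0 0 0;1 0 0 0.0125 0 0 0;1 0 0 0.01 0 0 0;1 0 0 0 0 0 0;1 0 0 0 0 0 0;1 0 0 0 0 0 0' 25
python3 - <<'E'
from h import *
togo([.5823,.1248,.137],np.radians(104.5))
im,d,W=cloud("scene"); cv2.imwrite("pics/s1.png",cv2.resize(im[130:290,230:400],None,fx=3.5,fy=3.5)[:,:,::-1])
E
```

```text
clock: 3.52
tool_pos: [0.5836, 0.124, 0.1379]
eef_rot: [-0.126, 0.992, 0.0, 0.001]
contact_force: [0.5, -0.5, -0.1]
opening: 0.999
finger_force: 0.0
pos [0.5836 0.124  0.1379] tilt [ 1.2e-03  6.0e-04 -1.0e+00] yaw 104.47 turn -0.0005 now [0.0011 0.0011 0.0009] after [0.0011 0.0011 0.0009]
```

View pics/s1.png

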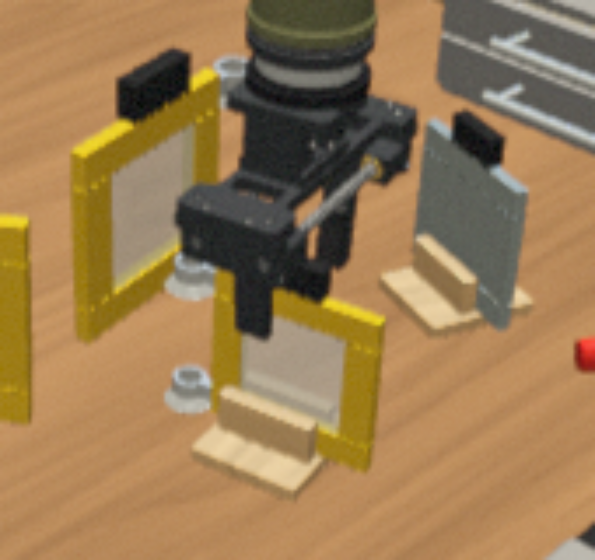

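The open fingers straddle the tab of the small door: the near finger is at crop (255,300) and the tab is behind it at (312,280). I'll close now, then lift.

```bash
python3 -m inch '-1 0 0 0 0 0 0;-1 0 0 0 0 0 0;-1 0 0 0 0 0 0;-1 0 0 0 0 0 0;-1 0 0 0 0 0 0;-1 0 0 0 0 0 0;-1 0 0 0 0 0 0;-1 0 0 0 0 0 0;-1 0 0 0 0 0 0;-1 0 0 0 0 0 0' 40
```

```text
clock: 4.4
tool_pos: [0.5832, 0.1236, 0.1372]
eef_rot: [-0.126, 0.992, 0.0, -0.0]
contact_force: [0.8, -0.5, -0.3]
opening: 0.267
finger_force: 0.0
```

```bash
python3 -m inch '-1 0 0 0 0 0 0;-1 0 0 0 0 0 0;-1 0 0 0 0 0 0;-1 0 0 0 0 0 0;-1 0 0 0 0 0 0;-1 0 0 0 0 0 0' 40
```

```text
clock: 4.9
tool_pos: [0.5832, 0.1237, 0.1372]
eef_rot: [-0.126, 0.992, 0.0, 0.0]
contact_force: [-0.1, -0.0, -0.9]
opening: 0.156
finger_force: 40.0
```

```bash
python3 -m inch '-1 0 0 -0.01 0 0 0;-1 0 0 -0.015 0 0 0;-1 0 0 -0.015 0 0 0;-1 0 0 -0.015 0 0 0;-1 0 0 -0.01 0 0 0;-1 0 0 -0.01 0 0 0;-1 0 0 0 0 0 0;-1 0 0 0 0 0 0;-1 0 0 0 0 0 0'
cat >> h.py <<'E'
def door(x0,y0,x1,y1,tag=None):
    im,d,W=cloud("top"); s=get_state(); hsv=cv2.cvtColor(im,cv2.COLOR_RGB2HSV); m=np.zeros(d.shape,bool);m[y0:y1,x0:x1]=1
    if tag: cv2.imwrite(f"pics/{tag}.png",cv2.resize(im[y0:y1,x0:x1],None,fx=4,fy=4)[:,:,::-1])
    hh=W[...,2]-s["tool_pos"][2]+.137
    for nm,q,dz in(("yel",(hsv[...,0]>20)&(hsv[...,0]<32)&(hsv[...,1]>200),.132),("ring",(hsv[...,1]<60)&(hsv[...,2]>80),.127)):
        P=W[q&m&(np.abs(hh-dz)<.008)]
        if len(P)<5: print(nm,len(P));continue
        xy=P[:,:2].astype(np.float32);rc=cv2.minAreaRect(xy);e=np.linalg.svd(xy-xy.mean(0),full_matrices=False)[2][0]
        print(nm,len(P),"rect",np.round(rc[0],4),np.round(rc[1],4),"ang",np.degrees(np.arctan2(e[1],e[0])).round(1),"zmed",np.median(P[:,2]).round(4))
E
python3 - <<'E'
from h import *
door(180,50,280,200,"t1")
togo([.5832,.1237,.212],np.radians(104.5))
E
```

```text
clock: 5.65
tool_pos: [0.5826, 0.1232, 0.2115]
eef_rot: [-0.126, 0.992, -0.0, -0.001]
contact_force: [-0.1, -0.2, -5.5]
opening: 0.155
finger_force: 40.0
yel 69 rect [0.5435 0.1138] [0.0297 0.0075] ang -164.6 zmed 0.2069
ring 101 rect [0.514  0.1037] [0.0223 0.0314] ang -165.6 zmed 0.2016
pos [0.5825 0.1232 0.2113] tilt [-1.9e-03 -7.0e-04 -1.0e+00] yaw 104.45 turn -0.0008 now [-0.0008  0.0003 -0.0007] after [-0.0008  0.0003 -0.0007]
```

View pics/t1.png

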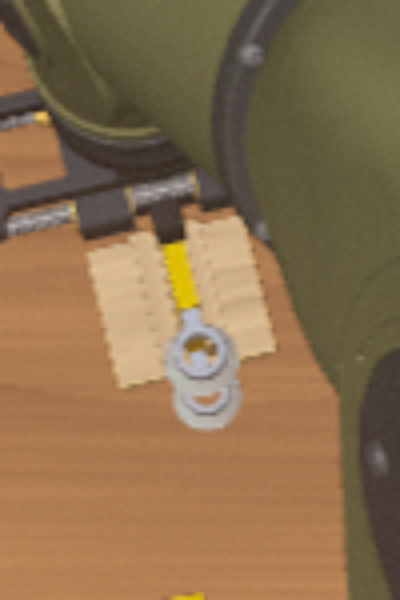

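The door is gripped and clear of the stand: upper ring at crop (204,352), slot empty behind it. Now carrying it to a hold point on lathe +y.

```bash
python3 - <<'E'
from h import *
print(ray("top",231,138,.2015))
togo([.603,-.14,.212],np.radians(104.5))
E
```

```text
[0.50850611 0.10175534 0.2015    ]
pos [0.5825 0.1232 0.2113] tilt [-1.9e-03 -7.0e-04 -1.0e+00] yaw 104.45 turn -0.0008 now [ 0.0458 -0.26   -0.0006] after [ 0.0461 -0.26   -0.0006]
```

```bash
python3 -m inch '-1 0.002 -0.01 0 0 0 0;-1 0.0038 -0.0217 0 0 0 0;-1 0.0038 -0.0217 0 0 0 0;-1 0.0038 -0.0217 0 0 0 0;-1 0.0038 -0.0217 0 0 0 0;-1 0.0038 -0.0217 0 0 0 0;-1 0.0038 -0.0217 0 0 0 0;-1 0.0038 -0.0217 0 0 0 0;-1 0.0038 -0.0217 0 0 0 0;-1 0.0038 -0.0217 0 0 0 0;-1 0.0038 -0.0217 0 0 0 0;-1 0.0038 -0.0217 0 0 0 0;-1 0.002 -0.012 0 0 0 0;-1 0 0 0 0 0 0;-1 0 0 0 0 0 0;-1 0 0 0 0 0 0'
python3 - <<'E'
from h import *
door(310,80,430,220,"t2")
im,_,W=cloud("scene"); cv2.imwrite("pics/s2.png",im[:,:,::-1])
togo([.603,-.14,.212],np.radians(104.5))
E
```

```text
clock: 7.03
tool_pos: [0.6038, -0.1382, 0.2121]
eef_rot: [-0.127, 0.992, 0.001, -0.0]
contact_force: [-0.4, 1.2, -4.5]
opening: 0.155
finger_force: 40.0
yel 94 rect [ 0.5657 -0.1478] [0.0308 0.0093] ang -163.8 zmed 0.207
ring 110 rect [ 0.5339 -0.1546] [0.0308 0.0234] ang -169.6 zmed 0.2018
pos [ 0.604  -0.1379  0.2123] tilt [ 1.0e-04  1.7e-03 -1.0e+00] yaw 104.63 turn 0.0022 now [ 0.0015 -0.0018  0.0003] after [ 0.0015 -0.0018  0.0003]
```

View pics/t2.png

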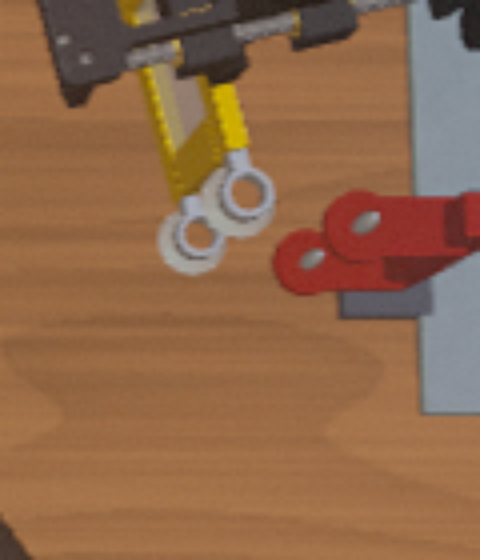

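View pics/s2.png

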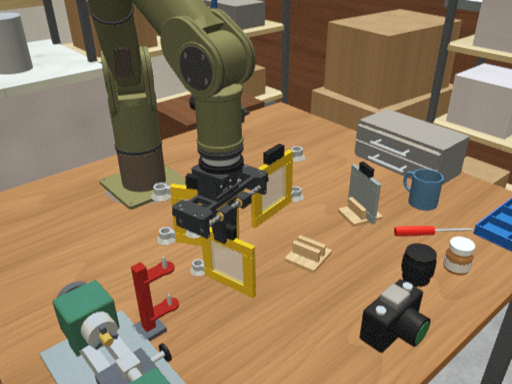

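The door is held upright beside the post with the lathe clear. Upper ring bore at t2 crop (247,194), lower at (201,236); the stand is empty and the cover is still standing. Casting these to points.

```bash
python3 - <<'E'
from h import *
f=lambda x,y:((x+.5)/4-.5+310,(y+.5)/4-.5+80)
s=get_state();p=s["tool_pos"]; z0=p[2]-.137+.0122
U=ray("top",*f(247,194),z0+.115);L=ray("top",*f(201,236),z0+.020)
print("z0",z0,"U",U.round(4),"L",L.round(4),"expected",(p[:2]+[-.0733,-.0182]).round(4))
k=((U+L)/2)[:2]; k=(k+p[:2]+[-.0733,-.0182])/2
d=np.array([.5297,-.2285])-k; print("k",k,"d",d); togo([p[0]+d[0],p[1]+d[1],.211],np.radians(104.5))
E
```

```text
z0 0.08749515295729719 U [ 0.5299 -0.1562  0.2025] L [ 0.5296 -0.1562  0.1075] expected [ 0.5307 -0.1561]
k [ 0.53020496 -0.15614319] d [-0.00050496 -0.07235681]
pos [ 0.604  -0.1379  0.2123] tilt [ 1.0e-04  1.7e-03 -1.0e+00] yaw 104.63 turn 0.0022 now [ 0.0188 -0.0699  0.0012] after [ 0.0186 -0.0699  0.0012]
```

```bash
python3 -m inch '-1 0.0027 -0.01 0 0 0 0;-1 0.0027 -0.01 0 0 0 0;-1 0.0027 -0.01 0 0 0 0;-1 0.0027 -0.01 0 0 0 0;-1 0.0027 -0.01 0 0 0 0;-1 0.0027 -0.01 0 0 0 0;-1 0.0026 -0.01 0 0 0 0;-1 0 0 0 0 0 0;-1 0 0 0 0 0 0;-1 0 0 0 0 0 0'
python3 - <<'E'
from h import *
togo([.6035,-.2103,.166],np.radians(104.5))
door(350,80,460,200,"t3")
E
```

```text
clock: 7.97
tool_pos: [0.6032, -0.2119, 0.2122]
eef_rot: [-0.126, 0.992, 0.001, 0.0]
contact_force: [0.6, 0.4, -4.2]
opening: 0.152
finger_force: 40.0
pos [ 0.6032 -0.2119  0.2122] tilt [ 1.0e-04  1.3e-03 -1.0e+00] yaw 104.49 turn -0.0002 now [-0.0007  0.0014  0.0462] after [-0.0007  0.0014  0.0462]
yel 93 rect [ 0.5655 -0.2213] [0.0314 0.0113] ang -165.1 zmed 0.2072
ring 122 rect [ 0.5339 -0.2316] [0.0236 0.0301] ang -167.6 zmed 0.2019
```

View pics/t3.png

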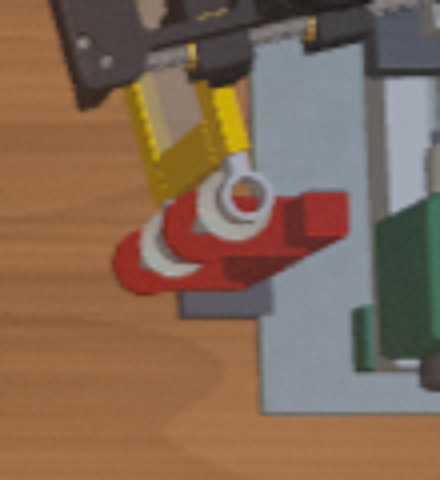

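The upper ring, crop (246,194), sits over the upper ledge and the lower ring is under the arm, above the lower ledge. Starting the descent.

```bash
python3 -m inch '-1 -0.0007 0.0014 0 0 0 0;-1 0 0 0 0 0 0;-1 0 0 0.006 0 0 0;-1 0 0 0.006 0 0 0;-1 0 0 0.006 0 0 0;-1 0 0 0.006 0 0 0;-1 0 0 0.006 0 0 0;-1 0 0 0 0 0 0;-1 0 0 0 0 0 0'
python3 -c "
from h import *
togo([.6035,-.2103,.166],np.radians(104.5))"
```

```text
clock: 8.77
tool_pos: [0.6031, -0.2112, 0.1815]
eef_rot: [-0.126, 0.992, 0.0, -0.001]
contact_force: [0.3, 0.6, -4.5]
opening: 0.155
finger_force: 40.0
pos [ 0.6031 -0.2112  0.1815] tilt [-1.1e-03  4.0e-04 -1.0e+00] yaw 104.46 turn -0.0008 now [-0.0006  0.0008  0.0155] after [-0.0006  0.0008  0.0155]
```

```bash
python3 -m inch '-1 0 0.0007 0.004 0 0 0;-1 0 0 0.004 0 0 0;-1 0 0 0.004 0 0 0;-1 0 0 0.003 0 0 0;-1 0 0 0 0 0 0;-1 0 0 0 0 0 0'
python3 -c "
from h import *
togo([.6035,-.2103,.165],np.radians(104.5))"
```

```text
clock: 9.27
tool_pos: [0.6033, -0.2106, 0.1672]
eef_rot: [-0.126, 0.992, 0.0, -0.0]
contact_force: [-0.5, -0.6, -3.3]
opening: 0.155
finger_force: 40.0
pos [ 0.6033 -0.2106  0.1672] tilt [-2.e-04 -0.e+00 -1.e+00] yaw 104.45 turn -0.0009 now [-0.0003  0.0002  0.0022] after [-0.0003  0.0002  0.0022]
```

Origin is at about 42 mm with no contact load. I'll ease down the last 2 mm, then open slowly.

```bash
python3 -m inch '-1 0 0 0.001 0 0 0;-1 0 0 0.001 0 0 0;-1 0 0 0.0005 0 0 0;-1 0 0 0 0 0 0;-1 0 0 0 0 0 0' 40
python3 -m inch '-1 0 0 0 0 0 0;-1 0 0 0 0 0 0;-0.5 0 0 0 0 0 0;-0.5 0 0 0 0 0 0;-0.5 0 0 0 0 0 0;-0.5 0 0 0 0 0 0;-0.2 0 0 0 0 0 0;-0.2 0 0 0 0 0 0;0 0 0 0 0 0 0;0 0 0 0 0 0 0;0 0 0 0 0 0 0;0 0 0 0 0 0 0' 5
```

```text
clock: 9.68
tool_pos: [0.604, -0.2105, 0.1657]
eef_rot: [-0.126, 0.992, -0.0, 0.001]
contact_force: [-1.0, 0.9, 6.2]
opening: 0.153
finger_force: 40.0
clock: 10.68
tool_pos: [0.6033, -0.2106, 0.1647]
eef_rot: [-0.126, 0.992, 0.0, 0.0]
contact_force: [-0.6, 0.4, 0.0]
opening: 0.498
finger_force: 0.0
```

```bash
python3 - <<'E'
from h import *
im,_,W=cloud("scene"); cv2.imwrite("pics/s3.png",cv2.resize(im[180:380,60:330],None,fx=2.8,fy=2.8)[:,:,::-1])
E
```

```text
(no output)
```

View pics/s3.png

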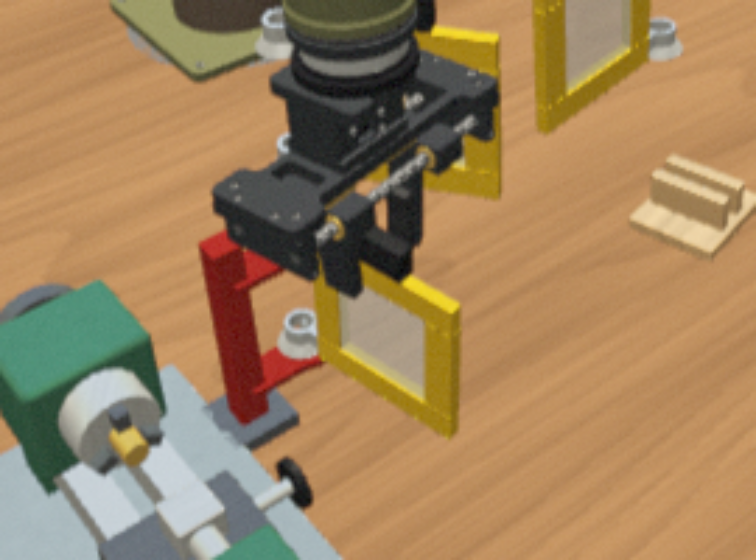

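The door hangs on the pins, lower knuckle on its ledge at crop (298,335), with the fingers clear of the tab at (388,255). Going straight up and checking.

```bash
python3 -m inch '0 0 0 -0.01 0 0 0;0 0 0 -0.015 0 0 0;0 0 0 -0.02 0 0 0;0 0 0 -0.025 0 0 0;0 0 0 -0.025 0 0 0;0 0 0 -0.025 0 0 0;0 0 0 -0.02 0 0 0;0 0 0 0 0 0 0;0 0 0 0 0 0 0;0 0 0 0 0 0 0;0 0 0 0 0 0 0;0 0 0 0 0 0 0'
python3 - <<'E'
from h import *
im,_,W=cloud("top"); cv2.imwrite("pics/t4.png",cv2.resize(im[60:180,340:500],None,fx=4,fy=4)[:,:,::-1])
hsv=cv2.cvtColor(im,cv2.COLOR_RGB2HSV); m=np.zeros(im.shape[:2],bool);m[80:170,350:450]=1
z=W[...,2]
for nm,q,lo,hi in(("yel",(hsv[...,0]>20)&(hsv[...,0]<32)&(hsv[...,1]>200),.13,.18),("ringU",(hsv[...,1]<60)&(hsv[...,2]>80),.145,.162)):
    P=W[q&m&(z>lo)&(z<hi)]; rc=cv2.minAreaRect(P[:,:2].astype(np.float32)); print(nm,len(P),P.mean(0).round(4),np.round(rc[0],4),np.round(rc[1],4),np.percentile(P[:,2],[5,50,95]).round(4))
m[:]=0;m[90:165,85:150]=1; P=W[m&(hsv[...,2]<60)&(z>.135)]; print("cover tab",cv2.minAreaRect(P[:,:2].astype(np.float32))[:2],get_state()["contact_force"])
E
```

```text
clock: 11.73
tool_pos: [0.6026, -0.2106, 0.3033]
eef_rot: [-0.126, 0.992, 0.0, -0.001]
contact_force: [-0.5, -1.0, 0.3]
opening: 0.502
finger_force: 0.0
yel 129 [ 0.5735 -0.2156  0.1531] [ 0.5859 -0.2145] [0.0685 0.0099] [0.1356 0.1581 0.163 ]
ringU 161 [ 0.5339 -0.2271  0.1543] [ 0.5354 -0.2279] [0.024  0.0351] [0.1459 0.1558 0.1605]
cover tab ((0.5449066162109375, 0.3559753894805908), (0.014088421128690243, 0.047367293387651443)) [ 0.89605051  0.73768882 -0.79462057]
```

View pics/t4.png

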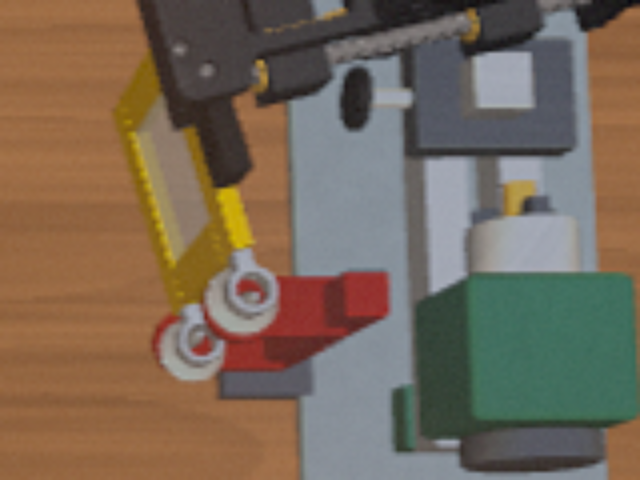

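Both rings sit on their ledges with the pins inside them, at crop (251,293) and (200,340). The upper ring top is at 0.156 m, against 0.155 when fully home, and the cover has not moved.

```bash
python3 -c "
from plant import r
print(r.finish_job())"
```

```text
the job is handed in; nothing more can be done
None
```

The small guard door hangs released on both lathe pins, with its upper ring within 1 mm of the fully home height; the grey cover has not moved, and I handed the job in at about 12 s (the verdict was not shown).

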